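Stopper a speaker driver and show its terminals to the inspection camera

TASK

Set the yellow dust stopper fully home in the throat of the red speaker driver while the driver sits in its cradle, and let go of the stopper. Then grip the driver itself, lift it out and present it in the air at the inspection camera's focus spot, terminals facing the lens, driver square to the lens and leaning back with it, stopper still seated; finish while holding it still there, without letting go. Leave the other things on the bench alone.

Things in the scene. Friction and masses are not known exactly. Their poses are not given: they have to be found in the camera images.
- driver_center (a point): Red speaker driver, about 0.32 kg, loose, upright in a low black ring: round steel magnet pot 48 mm wide (lower 26 mm) under a red block 54 mm (its x) by 48 mm (its y) by 32 mm tall; 58 mm tall in all. Point: on the axis, 29 mm above the underside. z: up out of the throat; x: to the terminal side. Grip it by the two plain flat sides of the block, 48 mm apart along y
- driver_throat (a point): Centre of the mouth of the driver's throat, a round hole 26 mm in diameter and 26 mm deep down its axis, in its flat top face, 29 mm above driver_center; same axes
- driver_terminals (a point): Outer face of the driver's white terminal strip with two brass pins (5 mm long) on its +x side, 33 mm along the driver's x from its axis and 11 mm above driver_center; same axes
- stopper_center (a point): Yellow dust stopper, 40 g, loose, upright in one of the rack's holes. 52 mm tall, round: tapered stem 16 mm in diameter at the foot, 24 mm at 22 mm up; then a flange 34 mm in diameter, 4 mm thick; then a knob 20 mm in diameter, 26 mm tall, to grip near its top. Point: on the axis half-way up, 26 mm above the foot; z up
- stopper_shoulder (a point): Point on the yellow stopper's axis at the underside of its flange, 22 mm above the foot; when seated it lies at the mouth of the throat and the flange rests on the driver's top
- inspection_camera: White camera, black lens with orange ring, fixed on a post, looking 20 degrees (0.35 rad) down. Origin: the focus spot, an empty point 90 mm in front of the lens on its axis, 200 mm above the bench. x: from there to the lens; y: level; z: leaning back from the lens by 20 degrees. Rightly presented, driver_center is at this origin and the driver's x, y, z lie along these axes
- lens (a point): Centre of the front glass of the inspection camera's lens (36 mm in diameter); the camera body behind it is 50 mm wide and 45 mm high
- cradle: Black plastic ring fixed to the bench, 66 mm outside, 52 mm inside, 8 mm tall, in which the driver stands; the driver stands on the bench inside it. Origin: centre of its underside
- stopper_rack: Wooden block fixed to the bench, 180 (its x) by 56 by 32 mm tall, with three 26 mm holes 60 mm apart along its x, each holding a stopper by its flange. Origin: centre of its underside
- camera_stand: The fixed stand of the inspection camera: steel base 120 by 130 by 16 mm and an upright post 18 mm in diameter, 286 mm tall. Origin: at the post's axis, on the bench; the focus spot is 160 mm along its -x
- blue_stopper_center (a point): Bystander: blue stopper in the rack, same size as the yellow one; point half-way up
- black_stopper_center (a point): Bystander: black stopper in the rack, same size as the yellow one; point half-way up
- screwdriver_grip (a point): Bystander: screwdriver lying on the bench; point on its handle
- solder_spool_center (a point): Bystander: grey solder spool 56 mm in diameter, 40 mm tall; its centre
- flux_bottle_center (a point): Bystander: amber flux bottle 44 mm in diameter, 100 mm tall; its centre
- ring_magnet_center (a point): Bystander: dark ring magnet 80 mm in diameter, 16 mm tall, lying flat; its centre
Mind the look-alikes: they are no part of the job. What is shaped like the part that bears driver_center but green or turquoise is not meant.

How it is judged (in metres and radians):
On the way, in this order (a step that is already met when the one before it is completed fails the run):
1. the yellow stopper is fully home in the driver's throat, let go, with the driver still in its cradle (distance between stopper_shoulder and driver_throat below 0.004 m and angle between the z axis of stopper_center and the z axis of driver_center, either way round below 0.1 rad and contact force between the fingers and stopper below 0.1 N and distance of driver_center from where it was at the start of the episode below 0.015 m), for 0.2 s.
2. the stoppered driver is lifted out of the cradle (height (world z) of driver_center above 0.08 m and contact force between the fingers and driver above 0.5 N and distance between stopper_shoulder and driver_throat below 0.005 m), for 0.1 s.
At the end, for the whole second after the job is handed in: Driver held still in the fingers, in the air, touching no stand, cradle or rack: centre within 15 mm of the focus spot (about 200 mm up), axes within 8 degrees of the camera's, terminals to the lens; stopper shoulder within 5 mm of the throat mouth, its axis within 7 degrees (distance between driver_center and inspection_camera below 0.015 m and angle between the z axis of driver_center and the z axis of inspection_camera, either way round below 0.14 rad and angle between the x axis of driver_center and the x axis of inspection_camera, either way round below 0.14 rad and distance between driver_terminals and lens below 0.09 m and angle between driver_center's own z axis and vertical below 0.6 rad and height (world z) of driver_center above 0.18 m and distance between stopper_shoulder and driver_throat below 0.005 m and angle between the z axis of stopper_center and the z axis of driver_center, either way round below 0.12 rad and contact force between the fingers and driver above 0.5 N and contact force between driver and camera_stand below 0.1 N and contact force between driver and cradle below 0.1 N and contact force between driver and stopper_rack below 0.1 N and linear speed of driver below 0.02 m/s); the arm keeps its last pose, push and grip.
It fails at once if a bystander is disturbed (moved more than 25 mm) (distance of any of blue_stopper_center, black_stopper_center, screwdriver_grip, solder_spool_center, flux_bottle_center, ring_magnet_center from where it was at the start of the episode above 0.025 m).
It also fails if it takes over 61 s, if anything falls off the work surface, if the arm or the gripper's body presses on something with over 40 N, if the wrist force passes 120 N, or if a joint passes its speed limit or range.

ROBOT

A 6-joint arm with a two-finger parallel gripper is mounted at the origin on the work surface. World frame = base frame: x ahead of the robot, y to its left, z up, the work surface at z = 0. Lengths are in mm, angles in rad, forces in N, time in s.
With the tool pointing down it reaches from about 350 to 875 mm from the base axis. Payload 4.2 kg.
Tool frame: the origin (TCP) lies at the very end of the fingers, on their centre line; the grasp point (between the pads) lies arm.hold_point_z behind it (arm.hold_point_z is the distance from the TCP to the grasp point, in mm); z points along the fingers, y is the direction in which the jaws open and shut (so a half turn about z gives the same grasp; the last joint's range is limited). The gripper opens to 85 mm and grips with 20 to 120 N. Pads are 22 mm wide; open, the fingers measure 114 mm over their backs; the gripper's body (76 mm by 85 mm) begins 54 mm behind the grasp point. The pads swing forward as they close: fully open they stand 13 mm farther back than shut.
Start: joints at [-1.078, 0.385, 0.008, 0, -1.194, -0.259], TCP at [144.815, -607.97, 231.312] pointing down, gripper open.
Joint ranges: [-3.14, 3.14], [-1.21, 2.06], [-1.07, 1.41], [-3.16, 2.05], [-2.99, -0.16], [-3.1, 3.1]. Speed limits (rad/s): [2.79, 2.79, 3.14, 3.14, 3.14, 3.14].

INTERFACE

Orientations are given as a unit quaternion [x, y, z, w].
In Python, from bench import arm gives the robot as it stands.
- The arm moves only by the tool step_arm, never from a script. Its argument "series" is a list of rows, each a list of 6 numbers: the shift along the world's x, y, z scaled (see below), then the turn, a rotation vector about the world's x, y, z scaled (see below). A call has 1 to 12 rows; each row is the pose to reach, as a shift and turn from the pose commanded when the call began; what a row does not reach only later rows make up. The controller multiplies each number of a shift by 400 mm and each number of a turn by pi/2 rad. A row lasts 1/12 s, in which the tool goes at most 41.7 mm and 7.16 degrees, less where a joint would pass 70% of its speed; a pose out of reach is approached as far as the arm can. A call with a number of a shift or a turn outside -1 to 1 is refused whole. A call with a gripper value outside its range is refused whole. "jaw" is the opening, from -1 (shut) to 1 (fully open), set as the call begins (left out, the last holds). The fingers move at their own pace and stop on an object; the grip force is fixed at half the most. Time passes only in rows, so rows that repeat a pose let the fingers close. It gives the time, the measured TCP pose, the force and the opening at its end, in the units of the state.
- arm.read_state(): the state, without advancing time (a new reading comes with each control period).
- arm.get_image(name): name is "scene" or "top" or "wrist"; returns a dict with "image" (420x560x3 uint8, red, green, blue), "camera_matrix" (3x3 intrinsics, pixels), "k1" (the pictures are not rectified: a ray, as slopes to the right and down, at radius r is drawn at 1 + k1 r^2 times it, then the intrinsics apply), "world_from_camera" (4x4, takes a point from camera to world coordinates). Camera axes: x right, y up, looking along -z (the intrinsics and any distortion apply to the point x, -y, -z); pixel columns grow to the right and rows downward; lengths in mm; the calibration is good to about 2 mm. A picture is of the moment at which its call begins. There is no depth.
- arm.job_done(): hands the job in, once; it reports no verdict.
The state is a dict: "clock": time; "joints": joint angles; "joint_vel": joint speeds; "joint_efforts": joint torques, N m; "position": TCP position; "ee_rot": TCP orientation; "contact_force": force on the tool from outside, world axes, zero at the start; "wrist_torque": the same for the moment, N m; "gripper_width": finger opening in mm.
Only numpy, scipy, OpenCV 4.12 (cv2) and the standard library are available. Lean on these libraries where they do the work, as an engineer would, in place of code of your own. Each camera call takes 0.05 s, during which the arm holds its last target.

## Working session

There is one attempt and no reset: what is moved stays moved. The work goes in short steps, Python scripts to look and compute and a tool call to move; the robot and the scene stay as the last step left them, time stands still between calls to the robot, and variables do not carry over. Pictures are saved under pics/ and viewed, and the job is handed in when it is done.

Besides the shell and the picture viewer there is one more tool, called after "Call:" as name([rows], argument=value, ...), one row to a line, values as JSON. step_arm: Moves the arm, as the interface text tells. Shifts and turns lie within -1 to 1; 1 stands for 400 mm of shift or pi/2 rad of turn. Its arguments: {"type":"object","properties":{"series":{"type":"array","items":{"type":"array","items":{"type":"number","minimum":-1,"maximum":1}}},"jaw":{"type":"number"}},"required":["series"]}

```bash
ls; mkdir -p pics; cat > h.py <<'E'
import numpy as np, cv2, json
from bench import arm
def grab(name,tag):
    d=arm.get_image(name); im=np.array(d["image"])[:,:,::-1].copy()
    cv2.imwrite(f"pics/{tag}.png",im)
    np.savez(f"pics/{tag}.npz",im=im,K=np.array(d["camera_matrix"]),k1=d["k1"],T=np.array(d["world_from_camera"]))
    return load(tag)
def load(tag):
    z=np.load(f"pics/{tag}.npz"); return dict(im=z["im"],K=z["K"],k1=float(z["k1"]),T=z["T"])
def ray(c,u,v):
    K=c["K"]; D=np.array([c["k1"],0,0,0,0])
    p=cv2.undistortPoints(np.array([[[u,v]]],float),K,D)[0,0]
    d=c["T"][:3,:3]@np.array([p[0],-p[1],-1]); return c["T"][:3,3],d/np.linalg.norm(d)
def onz(c,u,v,z):
    o,d=ray(c,u,v); return o+d*(z-o[2])/d[2]
def proj(c,P):
    q=np.linalg.inv(c["T"])@np.r_[P,1]; K=c["K"]
    x,y=q[0]/-q[2],-q[1]/-q[2]; s=1+c["k1"]*(x*x+y*y)
    return np.array([K[0,0]*x*s+K[0,2],K[1,1]*y*s+K[1,2]])
def tri(rays):
    A=np.zeros((3,3));b=np.zeros(3)
    for o,d in rays:
        M=np.eye(3)-np.outer(d,d);A+=M;b+=M@o
    P=np.linalg.solve(A,b); return P,[float(np.linalg.norm((np.eye(3)-np.outer(d,d))@(P-o))) for o,d in rays]
E
python3 - <<'E'
from h import *
for n in ("scene","top","wrist"):
    c=grab(n,n+"0"); print(n,c["K"].round(1).tolist(),c["k1"],c["T"].round(3).tolist())
s=arm.read_state();print(s, arm.hold_point_z)
E
```

```text
pics
scene [[418.5, 0.0, 278.0], [0.0, 418.5, 210.1], [0.0, 0.0, 1.0]] -0.07773154579930434 [[0.722, -0.393, 0.569, 1114.524], [0.691, 0.395, -0.605, -599.897], [0.013, 0.83, 0.558, 716.441], [0.0, 0.0, 0.0, 1.0]]
top [[497.9, 0.0, 275.1], [0.0, 497.9, 204.4], [0.0, 0.0, 1.0]] -0.12957672866076575 [[0.022, 0.97, -0.243, 282.15], [-1.0, 0.023, -0.001, -32.051], [0.004, 0.243, 0.97, 1376.824], [0.0, 0.0, 0.0, 1.0]]
wrist [[357.4, 0.0, 281.3], [0.0, 357.4, 211.2], [0.0, 0.0, 1.0]] -0.036890665161988405 [[-0.231, -0.935, -0.27, 76.076], [0.973, -0.221, -0.067, -623.746], [0.003, -0.278, 0.96, 371.656], [0.0, 0.0, 0.0, 1.0]]
{'clock': 0.15, 'joints': array([-1.07840667e+00,  3.85388432e-01,  6.90569399e-03, -3.58384279e-04,
       -1.19400861e+00, -2.58612709e-01]), 'joint_vel': array([-7.87080723e-04, -2.96616670e-03,  1.98914160e-03,  2.40318128e-03,
        5.86231427e-05,  1.03338625e-03]), 'joint_efforts': array([-2.06913010e-04, -3.92677259e+01,  1.88581342e+01,  4.18871731e+00,
       -3.44679247e-03,  2.69315130e-06]), 'position': array([ 144.69684456, -607.54899399,  230.45346913]), 'ee_rot': array([-1.16556818e-01,  9.93183650e-01,  8.49544300e-04, -1.55854074e-04]), 'contact_force': array([-0.72981974,  0.43561131, -0.35792729]), 'wrist_torque': array([-0.04557562,  0.02297562,  0.00958561]), 'gripper_width': 85.32774603143336} 18.700000000000003
```

View pics/scene0.png

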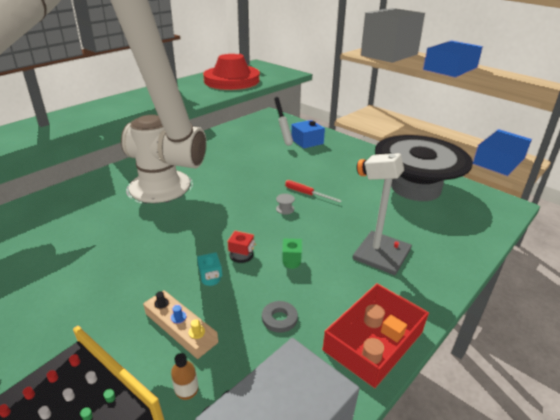

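View pics/top0.png

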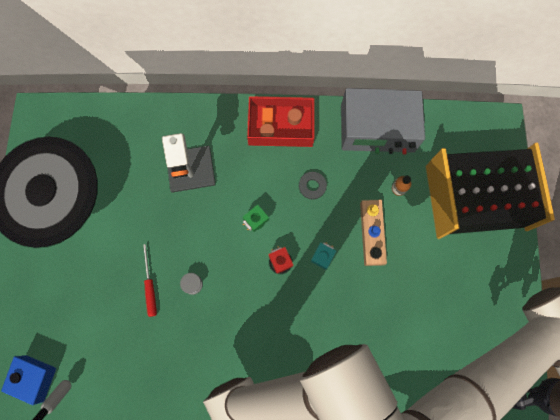

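View pics/wrist0.png

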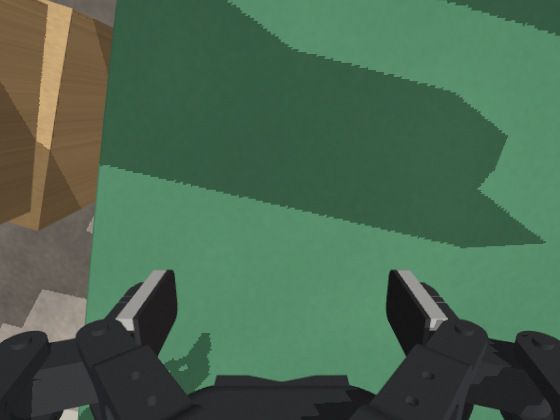

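Scene: the red driver is at about (241,246), the green look-alike at (291,252) and the turquoise one at (208,269). The rack runs from (160,300) to (196,327), with the yellow stopper at its near end. The camera stand is at (384,250), with its lens at (362,168). Top: the red driver is at (281,260), green at (256,216), turquoise at (324,255) and the yellow stopper at (374,210). Of the three lookalikes, only the red block in the black ring fits. I'll enlarge to confirm.

```bash
python3 - <<'E'
from h import *
a=load("top0")["im"];b=load("scene0")["im"]
def cr(i,x,y,w,h,s): return cv2.resize(i[y:y+h,x:x+w],(w*s,h*s),interpolation=cv2.INTER_CUBIC)
A=cr(a,235,190,160,90,5)
cv2.imwrite("pics/c1.png",A)
cv2.imwrite("pics/c2.png",cr(b,140,220,170,130,4))
cv2.imwrite("pics/c3.png",np.hstack([cr(a,150,120,80,80,5),cr(b,345,140,80,80,5)]))
E
```

```text
(no output)
```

View pics/c1.png

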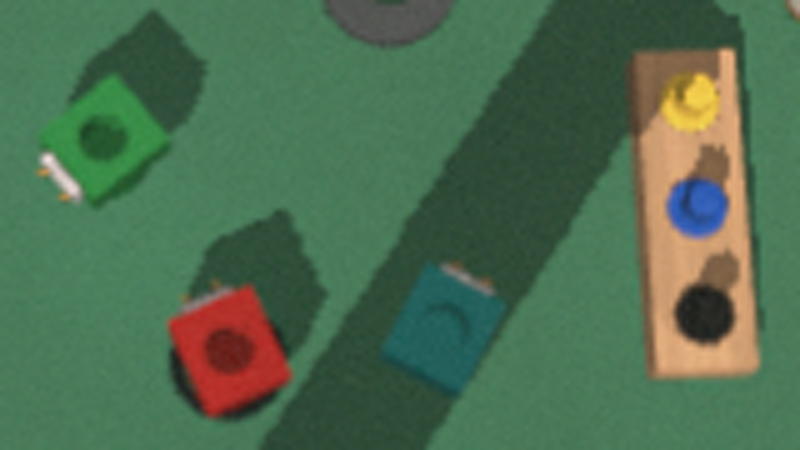

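View pics/c2.png

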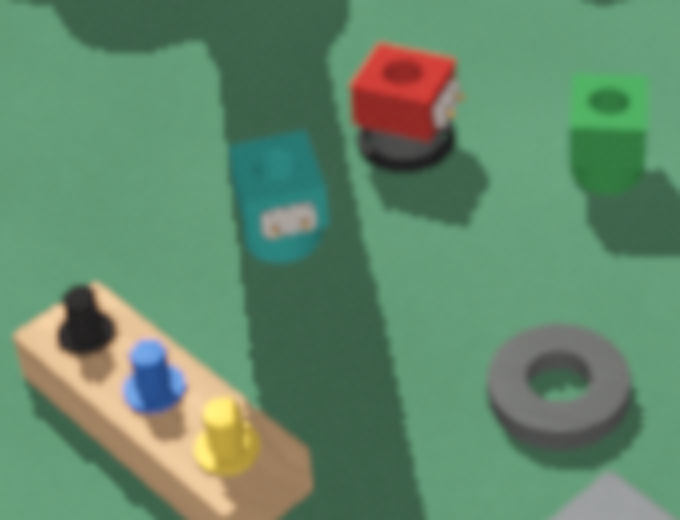

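View pics/c3.png

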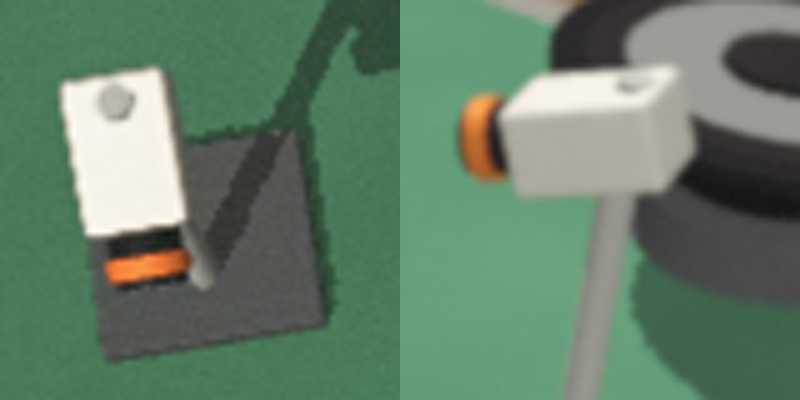

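Confirmed: the red block with its own magnet pot in the black ring is the target, with its terminals toward the upper left in the top view. The yellow stopper is at the rack's far end from the robot. Next are the coarse measurements.

```bash
python3 - <<'E'
from h import *
t=load("top0");s=load("scene0")
def both(n,a,b):
    P,r=tri([ray(t,*a),ray(s,*b)]); print(n,P.round(1),np.round(r,1)); return P
T=lambda x,y:(x/5+235-.4,y/5+190-.4); S=lambda x,y:(x/4+140-.4,y/4+220-.4)
both("throat",T(230,350),S(404,72))
both("ytop",T(699,93),S(221,406))
both("btop",T(706,201),S(149,350))
both("bktop",T(706,310),S(78,294))
# block top corners z=58
for q in [(168,322),(252,286),(291,378),(210,417)]: print("corner",onz(t,*T(*q),58).round(1))
for q in [(352,90),(380,44),(457,63),(434,110)]: print("scorner",onz(s,*S(*q),58).round(1))
for q in [(632,52),(735,48),(760,375),(652,378)]: print("rack",onz(t,*T(*q),32).round(1))
C=lambda x,y:(x/5+150-.4,y/5+120-.4)
D=lambda x,y:((x-400)/5+345-.4,y/5+140-.4)
both("cambody corner front L top",C(85,235),D(503,115))
for q in [(62,83),(163,67)]: print(onz(t,*C(*q),290).round(1))
both("front top other",C(187,222),D(535,72))
both("orange center",C(148,267),D(484,140))
both("body back top corner",C(62,83),D(645,117))
both("back other",C(163,67),D(680,70))
for q in [(297,130),(325,322),(107,360)]: print("base",onz(t,*C(*q),16).round(1))
E
```

```text
throat [462.5 -47.1  58.9] [1.7 1.7]
ytop [ 607.2 -300.5   64.8] [1.1 1.1]
btop [ 547.9 -303.1   62.2] [1.4 1.4]
bktop [ 487.3 -304.2   61.2] [1.1 1.1]
corner [475.9 -15.1  58. ]
corner [496.3 -59.5  58. ]
corner [447.4 -81.1  58. ]
corner [425.7 -38.6  58. ]
scorner [453.  -80.5  58. ]
scorner [428.9 -35.8  58. ]
scorner [479.7 -14.4  58. ]
scorner [504.5 -57.7  58. ]
rack [ 637.5 -270.9   32. ]
rack [ 641.3 -329.4   32. ]
rack [ 457.1 -338.3   32. ]
rack [ 454.4 -278.7   32. ]
cambody corner front L top [645.  225.  245.9] [9.8 9.8]
[713.5 238.7 290. ]
[722.3 191.4 290. ]
front top other [659.  184.4 281.3] [12.3 12.3]
orange center [640.2 201.9 235.6] [0.6 0.6]
body back top corner [714.2 237.9 266.2] [10. 10.]
back other [726.9 195.7 302.6] [10.9 10.9]
base [795.2 166.1  16. ]
base [679.1 143.4  16. ]
base [653.8 267.   16. ]
```

```bash
python3 - <<'E'
from h import *
t=load("top0");s=load("scene0")
T=lambda x,y:(x/5+235-.4,y/5+190-.4)
print("turq top corners",[onz(t,*T(*q),58).round(0)[:2].tolist() for q in [(432,262),(507,300),(458,395),(382,355)]])
print("green",[onz(t,*T(*q),58).round(0)[:2].tolist() for q in [(40,135),(113,73),(170,143),(97,207)]])
print("bottle base/top",onz(t,397,190,0).round(0),onz(t,404,181,100).round(0),onz(t,406,181,100).round(0))
print("postfoot",onz(t,205/5+149.6,283/5+119.6,16).round(0))
print("crate corner",onz(t,440,238,60).round(0),onz(t,430,150,60).round(0))
E
```

```text
turq top corners [[511.0, -156.0], [492.0, -196.0], [440.0, -170.0], [461.0, -129.0]]
green [[576.0, 57.0], [612.0, 18.0], [574.0, -14.0], [537.0, 25.0]]
bottle base/top [ 679. -383.    0.] [ 676. -377.  100.] [ 676. -383.  100.]
postfoot [701. 214.  16.]
crate corner [ 528. -482.   60.] [ 782. -468.   60.]
```

Call:
step_arm([
  [0.95, 0.67, 0.05, 0, 0, -0.12],
  [0.95, 0.67, 0.05, 0, 0, -0.12],
  [0.95, 0.67, 0.05, 0, 0, -0.12],
  [0.95, 0.67, 0.05, 0, 0, -0.12],
  [0.95, 0.67, 0.05, 0, 0, -0.12],
  [0.95, 0.67, 0.05, 0, 0, -0.12],
  [0.95, 0.67, 0.05, 0, 0, -0.12],
  [0.95, 0.67, 0.05, 0, 0, -0.12],
  [0.95, 0.67, 0.05, 0, 0, -0.12],
  [0.95, 0.67, 0.05, 0, 0, -0.12],
  [0.95, 0.67, 0.05, 0, 0, -0.12],
  [0.95, 0.67, 0.05, 0, 0, -0.12],
])

```text
clock: 1.15
position: [529.0, -336.6, 250.7]
ee_rot: [-0.025, 1.0, 0.0, 0.0]
contact_force: [0.6, -0.6, 0.9]
gripper_width: 85.4
```

```bash
python3 - <<'E'
from h import *
c=grab("wrist","w1"); print(proj(c,[607,-301,62]),arm.read_state()["position"])
E
```

```text
[312.13301151 263.2344765 ] [ 528.47733555 -336.97707018  250.49141069]
```

View pics/w1.png

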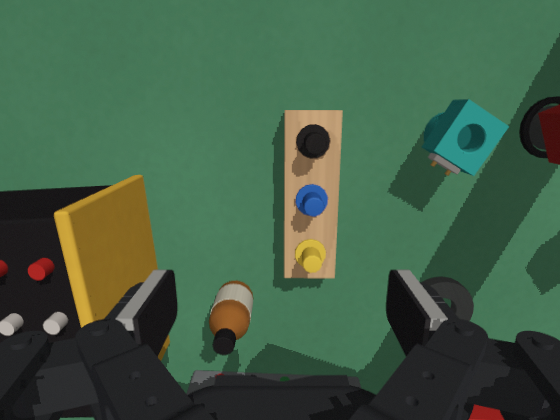

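Wrist view: the rack shows with black (313,140), blue (312,200) and yellow (312,258) stoppers, and the bottle at (232,310). The yellow position prediction, (312,263), matches. I'm moving above it for the second view.

Call:
step_arm([
  [0.19, 0.09, -0.2, 0, 0, -0.0],
  [0.19, 0.09, -0.2, 0, 0, -0.0],
  [0.19, 0.09, -0.2, 0, 0, -0.0],
  [0.19, 0.09, -0.2, 0, 0, -0.0],
  [0.19, 0.09, -0.2, 0, 0, -0.0],
], jaw=0.3)

```text
clock: 1.62
position: [599.9, -303.6, 168.7]
ee_rot: [-0.023, 1.0, 0.001, -0.003]
contact_force: [-0.3, -0.7, 1.2]
gripper_width: 55.4
```

```bash
python3 - <<'E'
from h import *
c=grab("wrist","w2"); s=arm.read_state();print(proj(c,[607,-301,62]),s["position"],s["ee_rot"],s["gripper_width"])
E
```

```text
[283.45055677 219.81437751] [ 600.22530157 -304.49377774  170.8154729 ] [-2.26993342e-02  9.99741943e-01 -4.65723713e-05 -8.85932707e-04] 55.44927724494432
```

View pics/w2.png

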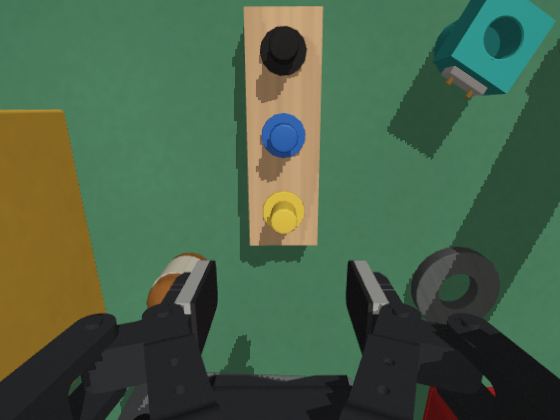

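```bash
python3 - <<'E'
from h import *
a=load("w1")["im"];b=load("w2")["im"]
A=cv2.resize(a[232:282,287:337],(400,400),interpolation=cv2.INTER_CUBIC);B=cv2.resize(b[185:245,255:315],(400,400),interpolation=cv2.INTER_CUBIC)
cv2.imwrite("pics/c4.png",np.hstack([A,B]))
E
```

```text
(no output)
```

View pics/c4.png

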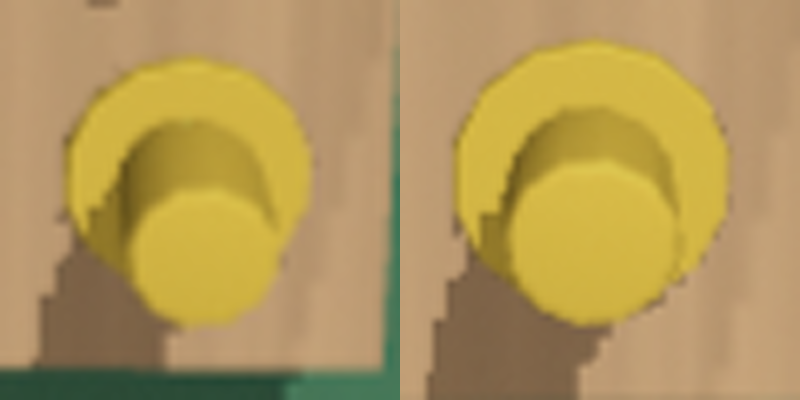

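```bash
python3 - <<'E'
from h import *
a=load("w1");b=load("w2");t=load("top0")
p=(204/8+287-.44,257/8+232-.44); q=(193/6.667+255-.43,243/6.667+185-.43)
print(tri([ray(a,*p),ray(b,*q)]))
print(tri([ray(a,*p),ray(b,*q),ray(t,374,208.2)]))
print(onz(a,*p,62),onz(b,*q,62))
f=(192/6.667+255-.43,175/6.667+185-.43)
print("flange",onz(b,*f,36),onz(a,189/8+286.56,175/8+231.56,36))
# rack corners w2 top face z=32
for u,v in [(244,6),(323,7),(317,245),(250,245)]: print(onz(b,u,v,32).round(1))
E
```

```text
(array([ 608.64450018, -300.79868279,   59.54589709]), [0.06334768200158353, 0.06334768200171119])
(array([ 607.54935809, -300.97247505,   62.06064593]), [0.09988087279134754, 0.33567599845329377, 0.25805811007383483])
[ 607.49574522 -301.03657366   62.        ] [ 607.91416701 -300.90734001   62.        ]
flange [ 607.54679167 -300.82360473   36.        ] [ 607.36822493 -300.8886098    36.        ]
[ 460.3 -335.4   32. ]
[ 458.4 -279.8   32. ]
[ 637.  -271.4   32. ]
[ 639.4 -327.1   32. ]
```

Yellow knob top: (607.6, -301.0), height 62.1 by three rays, against 62 expected. The reach and spacing fit.

Call:
step_arm([
  [0.017, 0.0075, -0.08, 0, 0, 0],
  [0.017, 0.0075, -0.16, 0, 0, 0],
  [0.017, 0.0075, -0.22, 0, 0, 0],
  [0.017, 0.0075, -0.27, 0, 0, 0],
  [0.017, 0.0075, -0.31, 0, 0, 0],
  [0.017, 0.0075, -0.328, 0, 0, 0],
  [0.017, 0.0075, -0.328, 0, 0, 0],
  [0.017, 0.0075, -0.328, 0, 0, 0],
  [0.017, 0.0075, -0.328, 0, 0, 0],
])

```text
clock: 2.42
position: [608.6, -301.9, 42.5]
ee_rot: [-0.023, 1.0, -0.001, 0.002]
contact_force: [0.7, -0.8, 0.3]
gripper_width: 55.5
```

```bash
python3 - <<'E'
from h import *
c=grab("wrist","w3"); s=arm.read_state();print(s["position"],s["ee_rot"],s["gripper_width"],s["contact_force"])
E
```

```text
[ 608.61735681 -301.65617751   42.36760335] [-2.25904859e-02  9.99743030e-01 -6.35433963e-04  1.77192371e-03] 55.37169163200542 [-0.33627475  1.42760391  0.6240324 ]
```

View pics/w3.png

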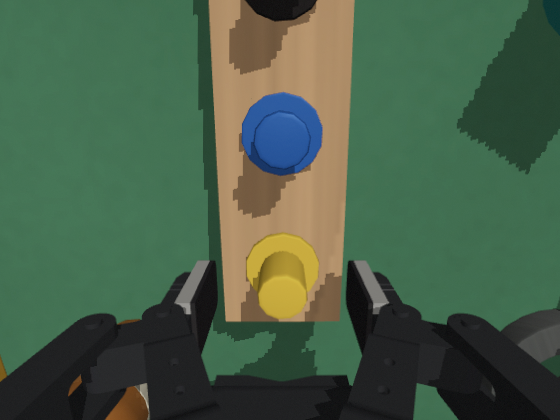

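The knob at (283,290) is centred between the pads at (200,290) and (365,290), so I'll close.

Call:
step_arm([
  [0, 0, 0, 0, 0, 0],
  [0, 0, 0, 0, 0, 0],
  [0, 0, 0, 0, 0, 0],
  [0, 0, 0, 0, 0, 0],
  [0, 0, 0, 0, 0, 0],
  [0, 0, 0, 0, 0, 0],
  [0, 0, 0, 0, 0, 0],
  [0, 0, 0, 0, 0, 0],
], jaw=-1)

```text
clock: 3.13
position: [608.1, -301.1, 41.0]
ee_rot: [-0.023, 1.0, -0.0, 0.001]
contact_force: [-1.5, 0.0, 5.1]
gripper_width: 18.0
```

```bash
python3 - <<'E'
from h import *
c=grab("wrist","w4"); s=arm.read_state();print(s["position"],s["ee_rot"],s["gripper_width"],s["contact_force"])
E
```

```text
[ 608.15116033 -301.05160059   41.04165702] [-2.28627940e-02  9.99738389e-01 -3.04905335e-04  5.94121359e-04] 17.782773077348835 [-0.15843117  0.84735762  6.25007676]
```

View pics/w4.png

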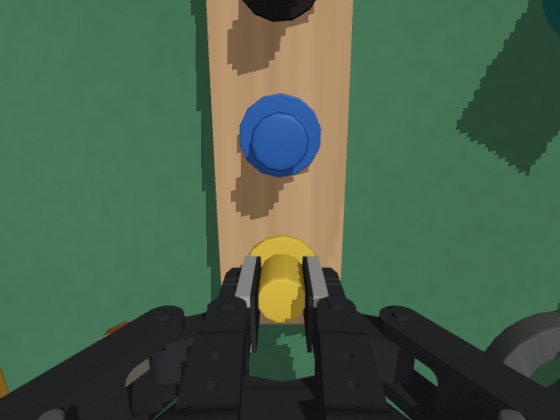

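Call:
step_arm([
  [0, 0, 0.05, 0, 0, 0],
  [0, 0, 0.1, 0, 0, 0],
  [0, 0, 0.2, 0, 0, 0],
  [0, 0, 0.3, 0, 0, 0],
  [0, 0, 0.35, 0, 0, 0],
  [0, 0, 0.35, 0, 0, 0],
])

```text
clock: 3.68
position: [610.4, -302.1, 186.6]
ee_rot: [-0.023, 1.0, -0.002, 0.005]
contact_force: [1.6, -0.2, 1.0]
gripper_width: 17.7
```

Call:
step_arm([
  [-0.03, 0.1, 0, 0, 0, 0.06],
  [-0.06, 0.2, 0, 0, 0, 0.12],
  [-0.09, 0.3, 0, 0, 0, 0.18],
  [-0.12, 0.4, 0, 0, 0, 0.24],
  [-0.14, 0.5, 0, 0, 0, 0.245],
  [-0.15, 0.6, 0, 0, 0, 0.245],
  [-0.15, 0.62, 0, 0, 0, 0.245],
  [-0.15, 0.62, 0, 0, 0, 0.245],
  [-0.15, 0.62, 0, 0, 0, 0.245],
])

```text
clock: 4.43
position: [547.2, -52.6, 179.2]
ee_rot: [-0.214, 0.977, 0.0, -0.001]
contact_force: [-0.2, 0.1, -0.6]
gripper_width: 17.3
```

```bash
python3 - <<'E'
from h import *
c=grab("wrist","w5"); s=arm.read_state();print(s["position"],s["ee_rot"],s["gripper_width"],s["contact_force"])
E
```

```text
[547.35783234 -53.34764741 179.29160325] [-2.13347199e-01  9.76976164e-01  5.71252049e-05 -7.37417610e-04] 17.891779094546212 [-0.37591497  0.77282467  0.24269841]
```

View pics/w5.png

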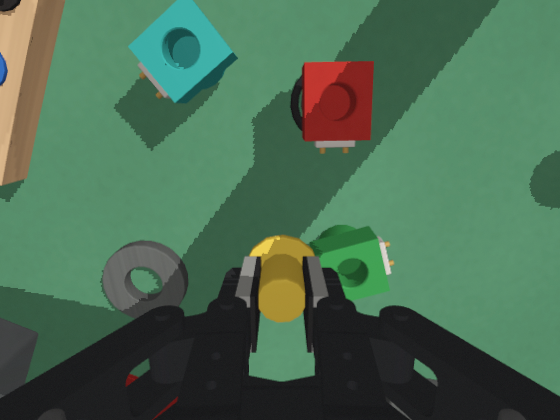

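The stopper is held upright between the pads. The red driver's block is at (338,100), throat (338,101), terminals toward the image bottom (335,145). Green is at (350,268). One more wrist view for parallax.

Call:
step_arm([
  [-0.08, 0.02, 0, 0, 0, 0],
  [-0.14, 0.04, 0, 0, 0, 0],
  [-0.14, 0.04, 0, 0, 0, 0],
  [-0.14, 0.04, 0, 0, 0, 0],
])

```text
clock: 4.82
position: [491.0, -38.1, 180.1]
ee_rot: [-0.213, 0.977, -0.0, -0.0]
contact_force: [0.4, 0.4, 0.3]
gripper_width: 18.0
```

```bash
python3 - <<'E'
from h import *
c=grab("wrist","w6"); s=arm.read_state();print(s["position"],s["ee_rot"],s["gripper_width"],s["contact_force"])
a=load("w5")["im"];b=c["im"]
A=cv2.resize(a[50:160,283:393],(396,396),interpolation=cv2.INTER_CUBIC)
o=proj(c,[462,-47,58]);print(o); x,y=int(o[0])-55,int(o[1])-55;print(x,y)
B=cv2.resize(b[y:y+110,x:x+110],(396,396),interpolation=cv2.INTER_CUBIC)
cv2.imwrite("pics/c5.png",np.hstack([A,B]))
E
```

```text
[492.07520931 -38.02629788 180.26768959] [-2.12707587e-01  9.77115801e-01 -1.68346761e-04  4.06083638e-04] 17.514106827493038 [0.44847967 0.20582219 0.36273077]
[285.95790329 164.47813104]
230 109
```

View pics/c5.png

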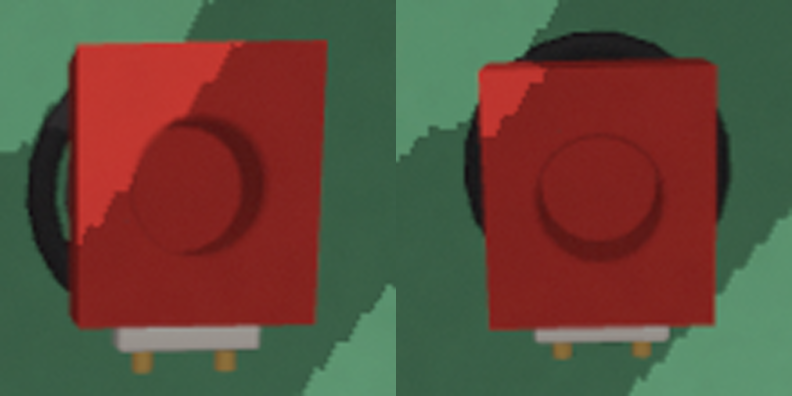

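```bash
python3 - <<'E'
from h import *
a=load("w5");b=load("w6");t=load("top0");s=load("scene0")
f=lambda x,y,X,Y:(x/3.6+X-.36,y/3.6+Y-.36)
p=f(198,185,283,50);q=f(203.5,198.5,230,109)
print(tri([ray(a,*p),ray(b,*q)]))
print(tri([ray(a,*p),ray(b,*q),ray(t,230/5+234.6,350/5+189.6),ray(s,404/4+139.6,72/4+219.6)]))
print(onz(a,*p,58),onz(b,*q,58))
A=[onz(a,*f(*c,283,50),58)[:2] for c in [(79,46),(327,41),(317,323),(81,325)]]
B=[onz(b,*f(x-396,y,230,109),58)[:2] for x,y in [(482,66),(717,64),(715,324),(490,328)]]
for C in (A,B):
    C=np.array(C);print(C.round(1).tolist(),C.mean(0),[np.degrees(np.arctan2(*(C[j]-C[i])[::-1])).round(1) for i,j in [(0,3),(1,2),(0,1),(3,2)]],[np.linalg.norm(C[j]-C[i]).round(1) for i,j in [(0,3),(1,2),(0,1),(3,2)]])
E
```

```text
(array([461.71788053, -47.0069752 ,  55.88092674]), [0.09482390669724267, 0.09482390669721866])
(array([462.0156883 , -47.13222472,  58.59979691]), [0.33601530669057234, 0.6255409629155747, 1.4068393675726765, 2.0297053603506763])
[461.86817086 -47.37677988  58.        ] [461.46388507 -47.0760817   58.        ]
[[448.6, -79.6], [427.8, -37.0], [475.6, -13.4], [495.9, -56.5]] [461.96804575 -46.61808456] [np.float64(26.1), np.float64(26.3), np.float64(116.0), np.float64(115.3)] [np.float64(52.7), np.float64(53.3), np.float64(47.4), np.float64(47.6)]
[[447.0, -79.6], [427.2, -37.0], [475.5, -13.8], [496.0, -56.6]] [461.41787983 -46.74977199] [np.float64(25.1), np.float64(25.7), np.float64(115.0), np.float64(115.6)] [np.float64(54.1), np.float64(53.6), np.float64(47.0), np.float64(47.5)]
```

Throat (461.7, -47.1), height about 57±2 against 58 expected; driver yaw about 25.5°; block measures 53 × 47.5. I'm moving just above the throat.

Call:
step_arm([
  [-0.04, -0.015, 0, 0, 0, 0.01],
  [-0.075, -0.025, -0.05, 0, 0, 0.01],
  [-0.075, -0.025, -0.11, 0, 0, 0.01],
  [-0.075, -0.025, -0.16, 0, 0, 0.01],
  [-0.075, -0.025, -0.185, 0, 0, 0.01],
  [-0.075, -0.025, -0.185, 0, 0, 0.01],
  [-0.075, -0.025, -0.185, 0, 0, 0.01],
])

```text
clock: 5.45
position: [462.5, -47.6, 105.7]
ee_rot: [-0.221, 0.975, -0.0, -0.0]
contact_force: [-0.4, -0.6, -0.5]
gripper_width: 17.9
```

```bash
python3 - <<'E'
from h import *
c=grab("wrist","w7"); s=arm.read_state();print(s["position"],s["ee_rot"],s["gripper_width"],s["contact_force"])
d=grab("scene","s7");e=grab("top","t7")
A=cv2.resize(d["im"][200:280,200:300],(500,400),interpolation=cv2.INTER_CUBIC)
cv2.imwrite("pics/c7.png",np.hstack([A,cv2.resize(c["im"],(300,400))]))
E
```

```text
[462.9124947  -47.38626487 106.43356131] [-2.20722824e-01  9.75336462e-01 -2.01032944e-04  4.25194226e-04] 17.88618274611385 [-0.12020759 -0.15397992 -0.14032051]
```

View pics/c7.png

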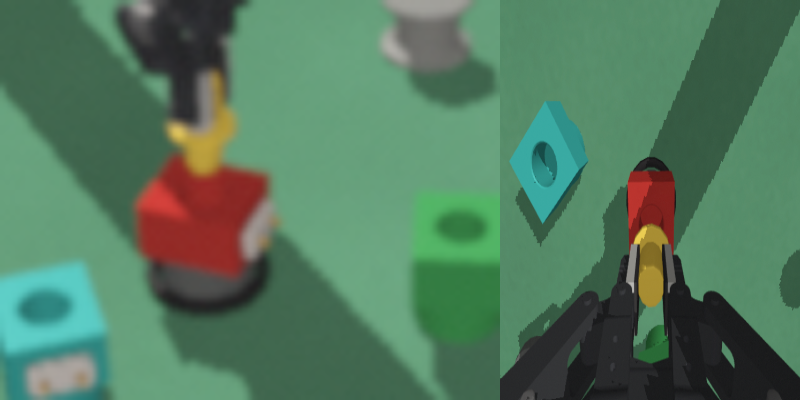

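View pics/w7.png

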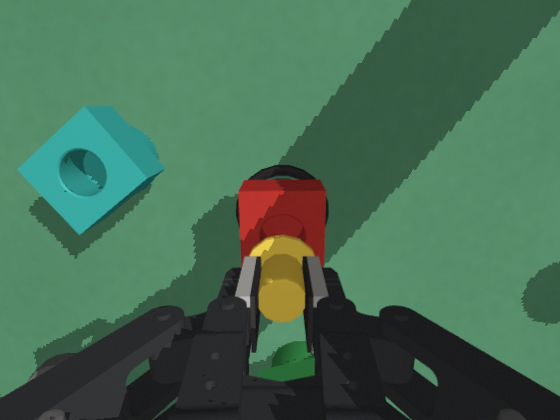

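Wrist view: the stopper at (283,280) sits above the throat at (283,225), in line with the block (240–326). Scene view: the stem is upright above the throat. Lowering into it.

Call:
step_arm([
  [0, 0, -0.02, 0, 0, 0],
  [0, 0, -0.04, 0, 0, 0],
  [0, 0, -0.055, 0, 0, 0],
  [0, 0, -0.07, 0, 0, 0],
  [0, 0, -0.08, 0, 0, 0],
  [0, 0, -0.08, 0, 0, 0],
])

```text
clock: 6.1
position: [460.8, -47.1, 72.9]
ee_rot: [-0.221, 0.975, 0.0, -0.001]
contact_force: [-0.0, 0.2, -0.2]
gripper_width: 17.5
```

```bash
python3 - <<'E'
from h import *
s=arm.read_state();print(s["position"],s["ee_rot"],s["gripper_width"],s["contact_force"],s["wrist_torque"])
E
```

```text
[460.83097081 -47.06161356  72.93197342] [-2.21049188e-01  9.75261839e-01  4.90671479e-05 -1.26505269e-03] 17.484427131819427 [-0.00134198  0.18972143 -0.22650406] [-0.01214628 -0.03625416 -0.04812467]
```

Call:
step_arm([
  [0, 0, -0.006, 0, 0, 0],
  [0, 0, -0.012, 0, 0, 0],
  [0, 0, -0.016, 0, 0, 0],
  [0, 0, -0.019, 0, 0, 0],
  [0, 0, -0.021, 0, 0, 0],
  [0, 0, -0.021, 0, 0, 0],
])

```text
clock: 6.6
position: [461.9, -47.0, 66.9]
ee_rot: [-0.221, 0.975, -0.0, 0.0]
contact_force: [-3.6, 0.2, 8.4]
gripper_width: 17.6
```

```bash
python3 - <<'E'
from h import *
s=arm.read_state();print(s["position"],s["ee_rot"],s["gripper_width"],s["contact_force"],s["wrist_torque"])
c=grab("scene","s8");w=grab("wrist","w8")
A=cv2.resize(c["im"][200:280,200:300],(500,400),interpolation=cv2.INTER_CUBIC)
cv2.imwrite("pics/c8.png",np.hstack([A,cv2.resize(w["im"][180:340,220:340],(300,400))]))
E
```

```text
[461.89611701 -46.95100381  66.94900691] [-2.21421488e-01  9.75178144e-01 -1.92949659e-04  2.71981079e-04] 17.567422843157857 [-3.61569485  0.15657     8.37100466] [0.29205311 0.87221486 0.00648904]
```

View pics/c8.png

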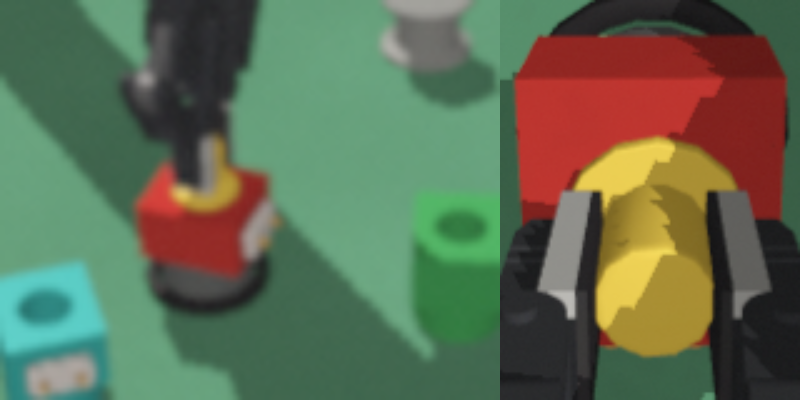

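The measured height, 66.9, equals the predicted seat of 67, with 8 N upward. I'll push a touch more, then open wide and hold.

Call:
step_arm([
  [0.002, 0, -0.004, 0, 0, 0],
  [0.002, 0, -0.006, 0, 0, 0],
  [0.002, 0, -0.006, 0, 0, 0],
])

```text
clock: 6.95
position: [462.9, -47.0, 66.9]
ee_rot: [-0.222, 0.975, -0.001, 0.0]
contact_force: [-9.2, 2.1, 28.6]
gripper_width: 17.5
```

Call:
step_arm([
  [0, 0, 0, 0, 0, 0],
  [0, 0, 0, 0, 0, 0],
  [0, 0, 0, 0, 0, 0],
  [0, 0, 0, 0, 0, 0],
  [0, 0, 0, 0, 0, 0],
], jaw=0.4)

```text
clock: 7.37
position: [462.3, -47.0, 63.0]
ee_rot: [-0.221, 0.975, -0.0, -0.0]
contact_force: [0.3, 0.3, 0.2]
gripper_width: 59.8
```

Call:
step_arm([
  [0, 0, 0.05, 0, 0, 0],
  [0, 0, 0.12, 0, 0, 0],
  [0, 0, 0.2, 0, 0, 0],
  [0.05, 0.02, 0.27, 0, 0, 0],
  [0.1, 0.05, 0.27, 0, 0, 0],
  [0.1, 0.05, 0.27, 0, 0, 0],
  [0.1, 0.05, 0.27, 0, 0, 0],
])

```text
clock: 7.95
position: [502.7, -26.6, 170.8]
ee_rot: [-0.221, 0.975, 0.0, -0.0]
contact_force: [-0.5, -1.3, -0.8]
gripper_width: 59.9
```

```bash
python3 - <<'E'
from h import *
s=arm.read_state();print(s["position"],s["ee_rot"],s["gripper_width"],s["contact_force"],s["wrist_torque"])
c=grab("scene","s9");w=grab("wrist","w9");t=grab("top","t9")
A=cv2.resize(c["im"][200:280,200:300],(500,400),interpolation=cv2.INTER_CUBIC)
B=cv2.resize(w["im"][100:260,220:340],(300,400))
cv2.imwrite("pics/c9.png",np.hstack([A,B]))
E
```

```text
[502.65533423 -26.60288964 170.82604574] [-2.21171775e-01  9.75234782e-01  1.84072399e-04 -3.62750659e-04] 59.922225114822865 [-0.45898541 -1.33102864 -0.80600655] [-0.02305922  0.09321669  0.01712393]
```

View pics/c9.png

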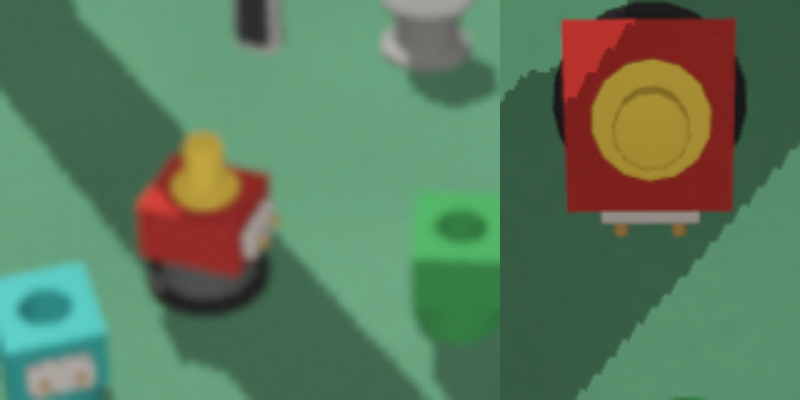

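View pics/w9.png

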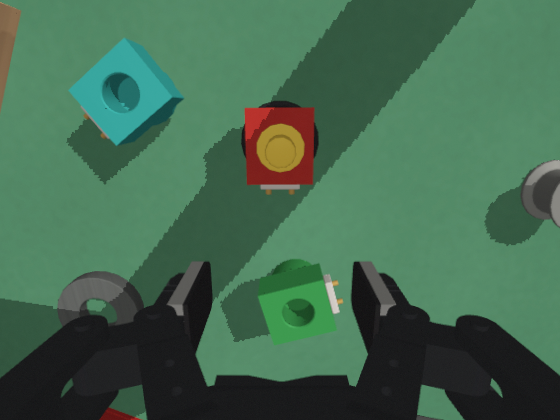

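Seated: flange flat on the block and knob upright, centred at (281,148) in the wrist view. I'll re-measure the driver, knob height and the inspection camera.

```bash
python3 - <<'E'
from h import *
w=load("w9");s=load("s9");t=load("t9")
f=lambda x,y:((x-500)/2.5+220-.3,y/2.5+100-.3)
k=f(651,131); print("knob",tri([ray(w,*k),ray(s,203/5+199.6,143/5+199.6)]), onz(w,*k,88), "flange",onz(w,*f(651,119.5),62))
C=np.array([onz(w,*f(*c),58)[:2] for c in [(563,20),(736,18),(733,210),(569,211)]])
print(C.round(1).tolist(),C.mean(0),[np.degrees(np.arctan2(*(C[j]-C[i])[::-1])).round(1) for i,j in [(0,3),(1,2),(0,1),(3,2)]])
A=cv2.resize(t["im"][110:210,150:250],(600,600),interpolation=cv2.INTER_CUBIC);cv2.imwrite("pics/c10.png",A)
A=cv2.resize(s["im"][140:280,330:430],(570,798)[:2],interpolation=cv2.INTER_CUBIC)[:600];cv2.imwrite("pics/c11.png",A)
E
```

```text
knob (array([462.32014036, -45.54049785,  88.07917401]), [0.7235728539697539, 0.7235728539697437]) [461.89634106 -46.12163368  88.        ] flange [461.78023804 -46.21324858  62.        ]
[[448.1, -79.4], [427.2, -36.9], [475.4, -13.5], [496.0, -56.2]] [461.69214198 -46.49050236] [np.float64(25.8), np.float64(26.0), np.float64(116.1), np.float64(115.8)]
```

View pics/c10.png

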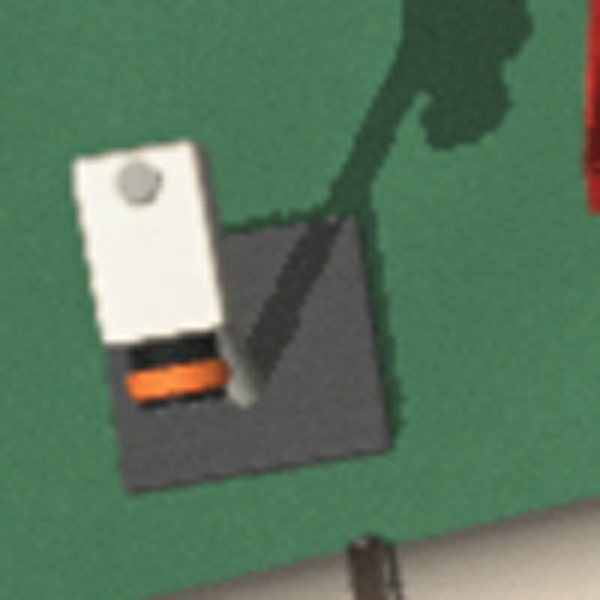

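View pics/c11.png

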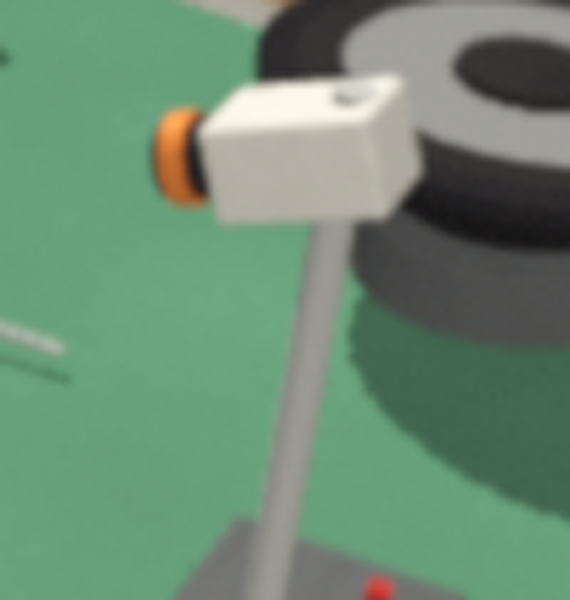

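Knob top measured at 88.1 mm against 88 expected, so it is fully home; driver at (461.8, -46.6), yaw 25.8°. Now a wrist view of the inspection camera for its pose.

Call:
step_arm([
  [0, 0, 0.1, 0, 0, 0],
  [0.02, 0.05, 0.2, 0, 0, 0],
  [0.06, 0.13, 0.28, 0, 0, 0],
  [0.1, 0.2, 0.36, 0, 0, 0],
  [0.15, 0.28, 0.42, 0, 0, 0],
  [0.2, 0.36, 0.42, 0, 0, 0],
  [0.24, 0.44, 0.42, 0, 0, 0],
  [0.28, 0.54, 0.42, 0, 0, 0],
  [0.28, 0.54, 0.42, 0, 0, 0],
  [0.28, 0.54, 0.42, 0, 0, 0],
])

```text
clock: 8.93
position: [614.4, 191.0, 336.5]
ee_rot: [-0.222, 0.975, -0.0, -0.002]
contact_force: [-1.1, -0.2, -0.6]
gripper_width: 59.9
```

```bash
python3 - <<'E'
from h import *
s=arm.read_state();print(s["position"],s["ee_rot"])
w=grab("wrist","w10")
E
```

```text
[614.35620905 191.00066564 336.45915624] [-2.22292109e-01  9.74977490e-01 -4.70181593e-04 -2.21174478e-03]
```

View pics/w10.png

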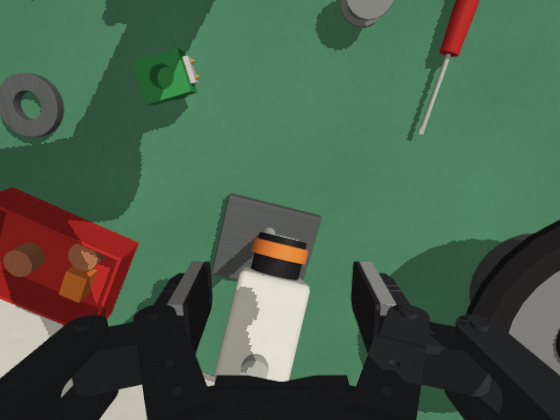

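```bash
python3 - <<'E'
from h import *
w=load("w10")["im"]
cv2.imwrite("pics/c12.png",cv2.resize(w[185:335,205:330],(500,600),interpolation=cv2.INTER_CUBIC))
for n,x0,y0,x1,y1 in (("w10",205,185,330,335),("t9",150,110,250,210),("s9",345,140,380,190)):
    im=load(n)["im"];h=cv2.cvtColor(im,cv2.COLOR_BGR2HSV)
    m=((h[...,0]>5)&(h[...,0]<20)&(h[...,1]>170)&(h[...,2]>120)).astype(np.uint8)
    z=np.zeros_like(m);z[y0:y1,x0:x1]=m[y0:y1,x0:x1]
    cs,_=cv2.findContours(z,0,2);c=max(cs,key=cv2.contourArea);print(n,cv2.minAreaRect(c),cv2.boundingRect(c))
E
```

```text
w10 ((279.7522888183594, 251.0264434814453), (54.369564056396484, 15.452754974365234), 13.570435523986816) (253, 239, 55, 25)
t9 ((179.05767822265625, 172.78846740722656), (4.3145551681518555, 14.708709716796875), 78.69007110595703) (172, 170, 15, 7)
s9 ((360.2947692871094, 167.91616821289062), (13.152946472167969, 5.474058628082275), 81.25383758544922) (358, 161, 7, 14)
```

View pics/c12.png

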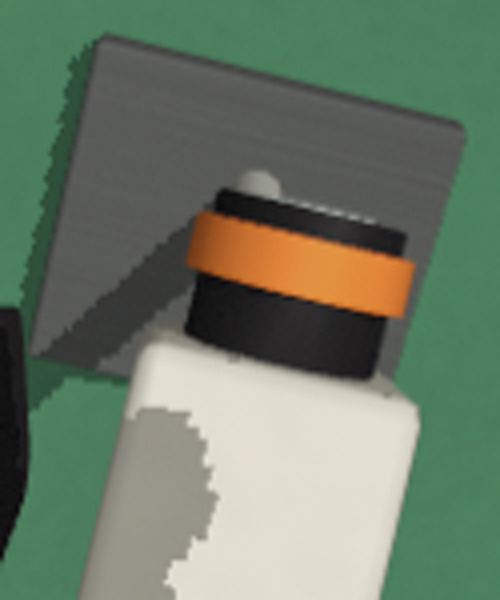

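```bash
python3 - <<'E'
from h import *
w=load("w10")
f=lambda x,y:(x/4+205-.4,y/4+185-.4)
b=[onz(w,*f(*c),16) for c in [(100,37),(463,127),(35,352)]]
print([x.round(1).tolist() for x in b]); d=b[1]-b[0]; e=b[2]-b[0]
print(np.linalg.norm(d),np.degrees(np.arctan2(d[1],d[0]))+90,np.linalg.norm(e),np.degrees(np.arctan2(e[1],e[0])))
l=onz(w,*f(218,195),231);r=onz(w,*f(405,240),231);print("front rim",l,r,np.linalg.norm(l-r),(l+r)/2,np.degrees(np.arctan2(*(r-l)[1::-1]))+90)
l=onz(w,*f(192,240),236);r=onz(w,*f(410,292),236);print("ring",l,r,np.linalg.norm(l-r),(l+r)/2,np.degrees(np.arctan2(*(r-l)[1::-1])))
# body side line at mid height near top z ; right side edge
for z in (250,265):
  for q in [((140,345),(80,600)),((417,420),(380,600))]:
    A=onz(w,*f(*q[0]),z);B=onz(w,*f(*q[1]),z+8);print("side",np.degrees(np.arctan2(*(B-A)[1::-1])),A,B)
print(tri([ray(w,279.75,251.03),ray(load("t9"),179.06,172.79),ray(load("s9"),360.3,167.9)]))
t=load("t9");g=lambda x,y:(x/6+150-.4,y/6+110-.4)
b=[onz(t,*g(*c),16) for c in [(350,215),(390,445),(130,492)]];print([x.round(1).tolist() for x in b])
d=b[0]-b[1];e=b[2]-b[1];print(np.degrees(np.arctan2(*d[1::-1])),np.degrees(np.arctan2(*e[1::-1]))-90)
print("post foot",onz(t,*g(246,398),16), onz(w,*f(258,185),16))
E
```

```text
[[678.0, 146.2, 16.0], [653.6, 269.2, 16.0], [793.1, 170.8, 16.0]]
125.30752340140057 191.22718040030674 117.71232849386688 12.048916532661611
front rim [636.94421843 184.37407432 231.        ] [630.00376096 219.19661552 231.        ] 35.50745451022465 [633.47398969 201.78534492 231.        ] 191.2718771459878
ring [645.08970823 183.25605058 236.        ] [637.10415187 223.42759464 236.        ] 40.95756416472311 [641.09693005 203.34182261 236.        ] 101.24305675386678
side 11.742194550873345 [661.45029595 181.86509082 250.        ] [707.95725195 191.53194198 258.        ]
side 14.004040478250307 [653.52659851 232.02708203 250.        ] [684.72080153 239.80700697 258.        ]
side 11.748346277367771 [654.20829247 180.49251912 265.        ] [697.28248807 189.45066766 273.        ]
side 13.800134772999757 [646.80566916 227.35578318 265.        ] [675.62964265 234.43570201 273.        ]
(array([639.98284352, 201.86762473, 235.53029026]), [1.745659717038892, 1.4761897139851823, 3.1930866997738416])
[[795.7, 169.3, 16.0], [679.8, 143.5, 16.0], [653.8, 266.3, 16.0]]
12.563249835420269 11.931179232338181
post foot [701.63366977 213.82869833  16.        ] [702.24216379 215.52620351  16.        ]
```

Inspection camera: lens front centre (633.5, 201.8, 231), rim 35.5 mm across against 36. Yaw 11.5° from base, rim and ring. That puts the focus at about (551, 184.5, 200). Going back above the driver.

Call:
step_arm([
  [-0.05, -0.08, 0, 0, 0, 0],
  [-0.1, -0.16, -0.03, 0, 0, 0],
  [-0.15, -0.24, -0.1, 0, 0, 0],
  [-0.2, -0.32, -0.16, 0, 0, 0],
  [-0.25, -0.4, -0.22, 0, 0, 0],
  [-0.31, -0.48, -0.28, 0, 0, 0],
  [-0.36, -0.56, -0.34, 0, 0, 0],
  [-0.3815, -0.589, -0.42, 0, 0, 0],
  [-0.3815, -0.589, -0.5, 0, 0, 0],
  [-0.3815, -0.589, -0.52, 0, 0, 0],
  [-0.3815, -0.589, -0.52, 0, 0, 0],
  [-0.3815, -0.589, -0.52, 0, 0, 0],
], jaw=0.65)

```text
clock: 9.98
position: [463.0, -46.8, 132.8]
ee_rot: [-0.221, 0.975, -0.001, 0.001]
contact_force: [0.6, 0.3, 1.9]
gripper_width: 70.3
```

```bash
python3 - <<'E'
from h import *
s=arm.read_state();print(s["position"],s["ee_rot"],s["gripper_width"])
w=grab("wrist","w11")
E
```

```text
[462.95622704 -46.82605169 132.82078525] [-2.21267814e-01  9.75212424e-01 -5.11113589e-04  1.01051551e-03] 70.31172765775705
```

View pics/w11.png

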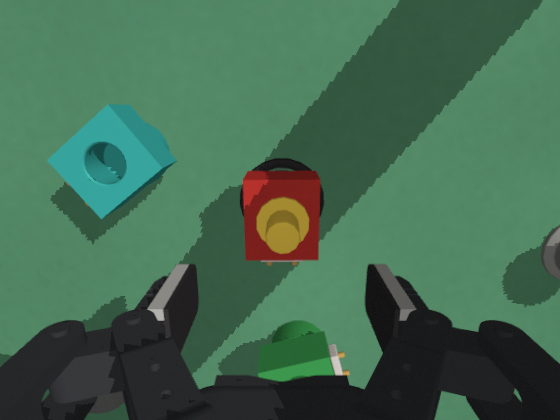

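Block (245–320, 172–260) and knob (283,235) are centred between the open pads (185 and 385). Descending.

Call:
step_arm([
  [0, 0, -0.05, 0, 0, 0],
  [0, 0, -0.1, 0, 0, 0],
  [0, 0, -0.15, 0, 0, 0],
  [0, 0, -0.19, 0, 0, 0],
  [0, 0, -0.22, 0, 0, 0],
  [0, 0, -0.24, 0, 0, 0],
  [0, 0, -0.255, 0, 0, 0],
  [0, 0, -0.265, 0, 0, 0],
  [0, 0, -0.27, 0, 0, 0],
  [0, 0, -0.27, 0, 0, 0],
])

```text
clock: 10.87
position: [462.3, -46.4, 23.6]
ee_rot: [-0.221, 0.975, -0.0, 0.0]
contact_force: [-0.0, -0.8, -0.2]
gripper_width: 70.4
```

```bash
python3 - <<'E'
from h import *
s=arm.read_state();print(s["position"],s["ee_rot"],s["gripper_width"],s["contact_force"])
w=grab("wrist","w12")
E
```

```text
[462.31895105 -46.37997826  23.61230495] [-2.21233076e-01  9.75220872e-01 -2.80544172e-05  4.20758126e-04] 70.37591417963243 [-0.00566286 -0.82076557 -0.15620844]
```

View pics/w12.png

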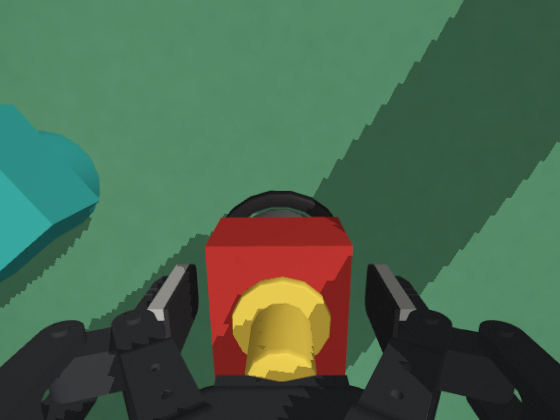

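Block (207–352) lies between the pads (190 and 372), with no contact. Closing.

Call:
step_arm([
  [0, 0, 0, 0, 0, 0],
  [0, 0, 0, 0, 0, 0],
  [0, 0, 0, 0, 0, 0],
  [0, 0, 0, 0, 0, 0],
  [0, 0, 0, 0, 0, 0],
  [0, 0, 0, 0, 0, 0],
  [0, 0, 0, 0, 0, 0],
], jaw=-1)

```text
clock: 11.5
position: [462.4, -46.5, 24.1]
ee_rot: [-0.221, 0.975, -0.0, 0.001]
contact_force: [0.1, -0.4, 6.2]
gripper_width: 47.4
```

```bash
python3 - <<'E'
from h import *
s=arm.read_state();print(s["position"],s["ee_rot"],s["gripper_width"],s["contact_force"],s["wrist_torque"])
w=grab("wrist","w13")
E
```

```text
[462.44231395 -46.54319142  24.07466538] [-2.21271919e-01  9.75211843e-01 -1.16413847e-04  7.64723599e-04] 47.36851675519669 [ 0.07024624 -0.35577868  6.19226673] [0.0225235  0.21050723 0.01549383]
```

View pics/w13.png

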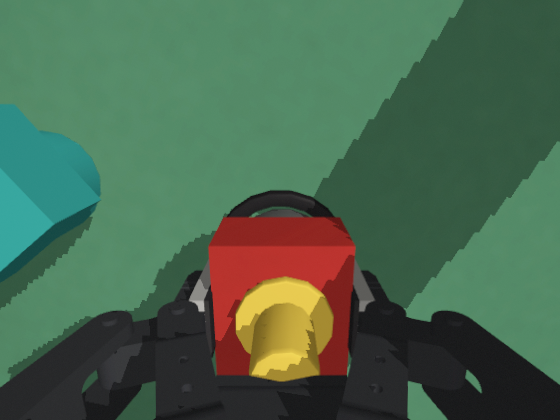

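Call:
step_arm([
  [0, 0, 0.02, 0, 0, 0],
  [0, 0, 0.05, 0, 0, 0],
  [0, 0, 0.1, 0, 0, 0],
  [0, 0, 0.16, 0, 0, 0],
  [0, 0, 0.22, 0, 0, 0],
  [0, 0, 0.28, 0, 0, 0],
  [0, 0, 0.34, 0, 0, 0],
  [0, 0, 0.4, 0, 0, 0],
  [0, 0, 0.43, 0, 0, 0],
  [0, 0, 0.43, 0, 0, 0],
  [0, 0, 0.43, 0, 0, 0],
])

```text
clock: 12.47
position: [461.0, -46.5, 195.0]
ee_rot: [-0.221, 0.975, 0.001, -0.0]
contact_force: [-0.2, 0.3, -3.1]
gripper_width: 46.6
```

```bash
python3 - <<'E'
from h import *
from scipy.spatial.transform import Rotation as R
s=arm.read_state();print(s["position"],s["ee_rot"],s["gripper_width"],s["contact_force"],s["wrist_torque"])
w=grab("wrist","w14")
c=grab("scene","s14")
cv2.imwrite("pics/c14.png",np.hstack([cv2.resize(c["im"][160:260,190:290],(400,400)),cv2.resize(w["im"][200:400,180:380],(400,400))]))
psi=11.5;D=R.from_euler('ZY',[psi,-20],degrees=True)
T0=R.from_quat(s["ee_rot"]);y=T0.as_matrix()[:,1];yaw=np.degrees(np.arctan2(y[1],y[0]))-90;print("yaw",yaw)
D0=R.from_euler('Z',yaw,degrees=True)
# driver z assumed exactly opposite tool z
print("turn scaled",(D*D0.inv()).as_rotvec()/(np.pi/2))
print("zd",D.as_matrix()[:,2], "TCP target",np.array([551,184.5,200])-5.5*D.as_matrix()[:,2])
E
```

```text
[460.9954237  -46.45542568 195.01525763] [-2.20758556e-01  9.75328343e-01  5.20535512e-04 -1.11797363e-04] 46.64307277376687 [-0.18718919  0.30936071 -3.10940036] [-0.03363092  0.03947424 -0.08027316]
yaw 25.507185127612743
turn scaled [ 0.07069985 -0.21125557 -0.15404873]
zd [-0.33515399 -0.06818785  0.93969262] TCP target [552.84334693 184.87503317 194.83169059]
```

View pics/c14.png

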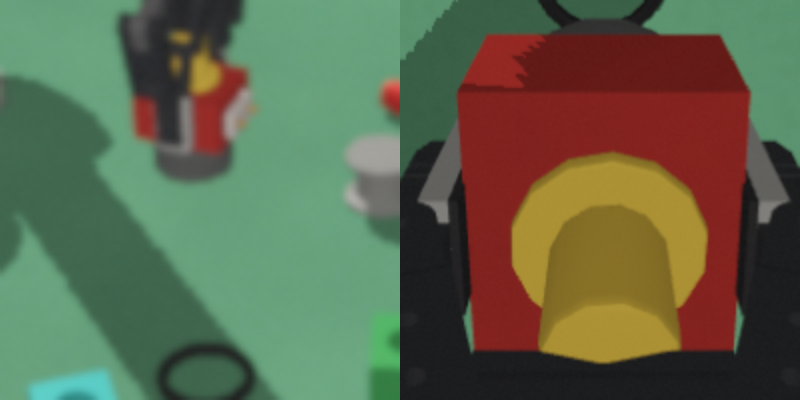

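Driver out of the cradle, stopper still seated on its flat flange; measured load 3.1 N fits about 0.36 kg. Moving to the focus spot while turning.

Call:
step_arm([
  [0.01, 0.03, 0, 0.004, -0.01, -0.008],
  [0.03, 0.09, 0, 0.012, -0.03, -0.02],
  [0.055, 0.15, 0, 0.02, -0.06, -0.04],
  [0.08, 0.21, 0, 0.03, -0.09, -0.06],
  [0.105, 0.27, 0, 0.04, -0.11, -0.08],
  [0.13, 0.33, 0, 0.045, -0.13, -0.1],
  [0.155, 0.39, 0, 0.05, -0.155, -0.11],
  [0.18, 0.45, 0, 0.06, -0.18, -0.125],
  [0.2, 0.51, 0, 0.066, -0.195, -0.14],
  [0.215, 0.55, 0, 0.07, -0.205, -0.15],
  [0.225, 0.573, 0, 0.071, -0.211, -0.154],
  [0.2275, 0.579, 0, 0.071, -0.211, -0.154],
])

```text
clock: 13.57
position: [551.8, 185.6, 192.5]
ee_rot: [-0.1, 0.98, 0.016, 0.17]
contact_force: [-0.4, -0.5, -2.0]
gripper_width: 47.1
```

Call:
step_arm([
  [0, 0, 0, 0, 0, 0],
  [0, 0, 0, 0, 0, 0],
  [0, 0, 0, 0, 0, 0],
  [0, 0, 0, 0, 0, 0],
  [0, 0, 0, 0, 0, 0],
  [0, 0, 0, 0, 0, 0],
])

```text
clock: 14.07
position: [552.8, 184.6, 195.5]
ee_rot: [-0.099, 0.98, 0.018, 0.173]
contact_force: [0.7, -0.7, -2.3]
gripper_width: 47.2
```

```bash
python3 - <<'E'
from h import *
from scipy.spatial.transform import Rotation as R
s=arm.read_state();print(s["position"],s["ee_rot"],s["gripper_width"],s["contact_force"],s["wrist_torque"],abs(s["joint_vel"]).max())
M=R.from_quat(s["ee_rot"]).as_matrix();print("tool y",M[:,1],"z",M[:,2],"driver x est",np.cross(M[:,1],-M[:,2]))
print("driver centre est",s["position"]-5.5*M[:,2])
w=grab("wrist","w15");c=grab("scene","s15");t=grab("top","t15")
A=c["im"][120:220,290:430];B=t["im"][110:210,140:280]
cv2.imwrite("pics/c15.png",np.vstack([cv2.resize(A,(420,300),interpolation=cv2.INTER_CUBIC),cv2.resize(B,(420,300),interpolation=cv2.INTER_CUBIC)]))
E
```

```text
[552.82415382 184.5570472  195.50061788] [-0.09864991  0.97985842  0.01765724  0.17272489] 47.16875239940074 [ 0.74655775 -0.72084513 -2.30013467] [-0.22400334  0.95420151 -0.03461281] 0.004997873734878304
tool y [-1.99425572e-01  9.79912836e-01  5.24595788e-04] z [ 0.3350081   0.06868177 -0.93970867] driver x est [0.92086862 0.1872262  0.34197564]
driver centre est [550.98160927 184.17929746 200.66901557]
```

View pics/c15.png

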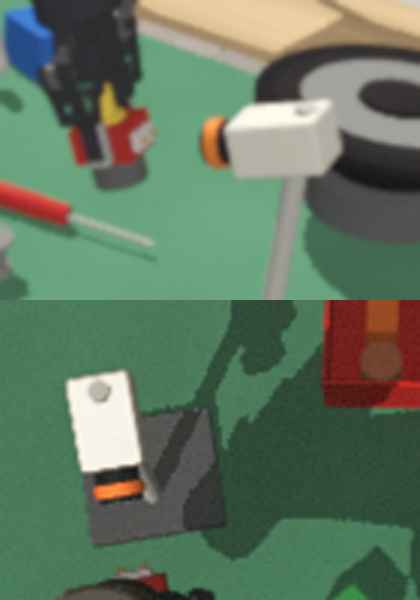

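View pics/w15.png

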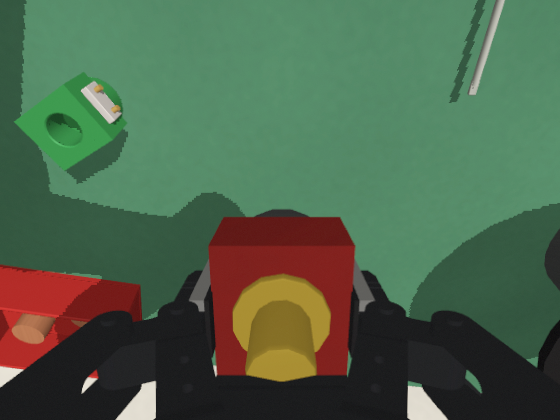

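```bash
python3 - <<'E'
from h import *
from scipy.spatial.transform import Rotation as R
D=R.from_euler('ZY',[11.5,-20],degrees=True).as_matrix();F=np.array([551,184.2,200.6])
ter=F+D@[33,0,11];knob=F+D@[0,0,59]
c=load("s15");t=load("t15");w=load("w15")
print("terminal, dist to lens",ter,np.linalg.norm(ter-[633.5,201.8,231]))
print([(n,proj(k,ter).round(1),proj(k,knob).round(1)) for n,k in (("s",c),("t",t),("w",w))])
im=[]
for k in (c,t):
    u,v=proj(k,ter); x,y=int(u)-30,int(v)-30; a=cv2.resize(k["im"][y:y+60,x:x+60],(400,400),interpolation=cv2.INTER_CUBIC)
    for p,cl in ((ter,(255,0,0)),(knob,(255,0,255))):
        q=((proj(k,p)-[x,y]+.5)*400/60).astype(int); cv2.drawMarker(a,tuple(int(i) for i in q),cl,0,20,1)
    im.append(a)
cv2.imwrite("pics/c16.png",np.hstack(im))
E
```

```text
terminal, dist to lens [577.70063059 189.63230469 222.22328356] 57.78107983758825
[('s', array([337.7, 165.5]), array([322. , 148.8])), ('t', array([183.6, 199.8]), array([183.8, 215.6])), ('w', array([280.5, 366.4]), array([280.1, 388.2]))]
```

View pics/c16.png

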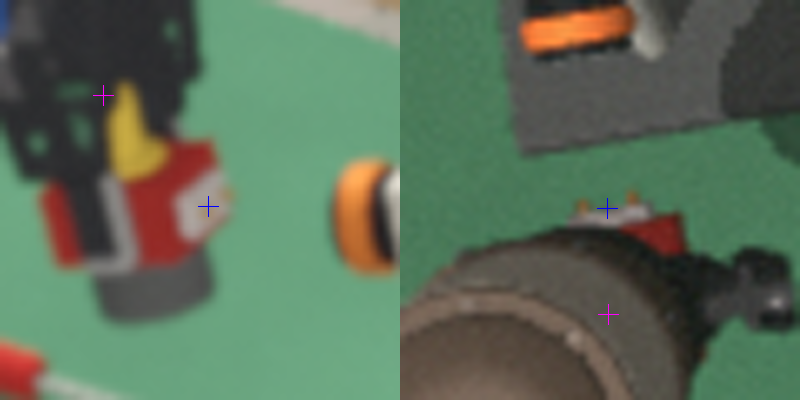

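```bash
python3 - <<'E'
from h import *
im=[]
for n in ("w13","w15"):
    k=load(n)["im"]; h=cv2.cvtColor(k,cv2.COLOR_BGR2HSV); m=((h[...,0]>20)&(h[...,0]<32)&(h[...,1]>120)).astype(np.uint8)
    m[:260]=0;m[:,:200]=0;m[:,360:]=0
    for r in (285,295,305,320,330,340,355,365,372): 
        x=np.where(m[r])[0]; print(n,r,x.min() if len(x) else None,x.max() if len(x) else None)
    y=np.where(m.any(1))[0];print(y.min(),y.max())
    im.append(cv2.resize(k[205:395,190:375],(390,400),interpolation=cv2.INTER_CUBIC))
cv2.imwrite("pics/c17.png",np.hstack(im))
E
```

```text
w13 285 257 311
w13 295 245 323
w13 305 239 328
w13 320 236 332
w13 330 236 331
w13 340 240 328
w13 355 251 316
w13 365 250 318
w13 372 249 318
277 381
w15 285 251 311
w15 295 240 322
w15 305 235 326
w15 320 233 329
w15 330 233 328
w15 340 239 323
w15 355 247 313
w15 365 246 315
w15 372 246 315
274 381
```

View pics/c17.png

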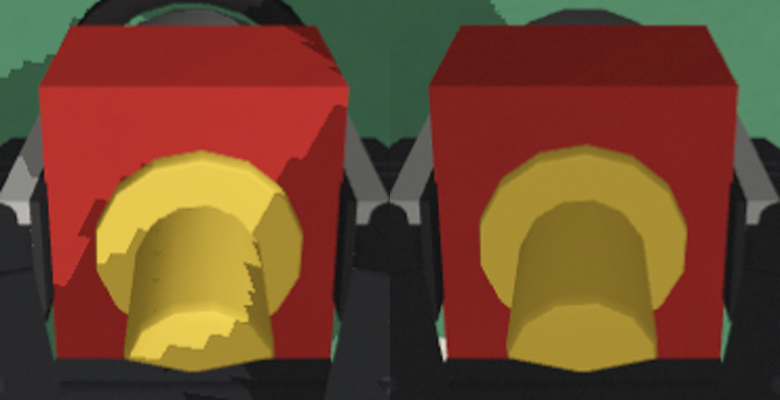

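The stopper sits flush on the block, shifted under 1 mm within its clearance and with no tilt change. The terminal strip shows within about 1 pixel of its predicted place in both fixed views. The arm is still, so I'm handing in.

```bash
python3 - <<'E'
from bench import arm
print(arm.job_done())
E
```

```text
the job is handed in; nothing more can be done
None
```

I seated the yellow stopper in the red driver's throat and let go. I then gripped the driver by its two flat sides, lifted it out and handed in at 14 s, still holding it at the focus spot. The hand-in gives no verdict.

**Last checks:**
- **Stopper:** the knob top measured 88.1 mm after seating, against 88 mm expected. It shifted about 1 mm sideways during the lift and turn, with no visible tilt.
- **Driver position:** the centre is estimated at (551.0, 184.2, 200.7), against a measured focus spot of (551, 184.5, 200). It leans back 20° and is turned 11.5° to match the camera.
- **Terminals:** they face the lens, about 58 mm from it. The terminal strip appears within about 1 pixel of its predicted place in both fixed views.
- **Stillness:** the fastest joint was moving at 0.005 rad/s.

**Disagreements:**
- The individual lens-to-base readings of the camera's yaw differed by about 1°, and its body edges by up to about 2.5°.
- The triangulated throat height read 55.9 to 58.6 mm, against 58 mm expected.
- In the last scene view, the visible part of the knob lay about 2 pixels off its predicted point. A finger hid much of it, and the wrist view showed it upright.

I did not see any contact with the bystanders, but I did not re-measure their positions at the end.

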